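# Brace the leather-wax jar with the iron swing arm and open its tight cap

### The job

Swing the black iron arm in by its upright peg until it is fully home with its fork round the square wax jar, so that the jar cannot turn. Then unscrew the jar's tight cap anticlockwise, stop turning as soon as it has come free (about a sixth of a turn), lift it straight off and finish still gripping it level just above the open jar, one to three centimetres clear of the mouth. Leave the jar standing braced in the fork, and leave everything else on the shelf where it is.

Things in the scene. Friction and masses are not known exactly. Their poses are not given: they have to be found in the camera images.
- swing (a joint): Swing angle of the black iron arm about its upright pivot, rad: 0 is wide open, 1.30 is fully home against its stop with the fork round the jar. It grows anticlockwise seen from above. The arm stays where it is left (about 0.35 N m of hinge friction: 3 to 4 N at the peg). Starts at 0.1 to 0.6.
- pivot (a point): Centre of the top of the arm's fixed upright pivot post (24 mm across, on a 90 mm round iron foot), 62 mm above the shelf. z is the vertical swing axis. It never moves in a run, but its place and yaw differ between starts. The jar stands 170 mm from it along its -x.
- peg (a point): Centre of the top of the upright round peg by which the iron arm is swung: 14 mm across, 68 mm of it standing free above the arm, top 106 mm above the shelf, 105 mm from the swing axis. It travels with the arm.
- fork (a point): Point midway between the two prongs of the fork at the arm's end, 170 mm from the swing axis, 32 mm above the shelf; with the arm home the jar's middle is within a few mm of it. Prongs: 67 mm apart inside, 8 mm thick, flared at the tips, iron at heights 21 to 43 mm; the closed back of the fork is 40 mm behind this point.
- jar: Loose square amber wax jar, 60 x 60 mm, shoulder 60 mm above the shelf, 0.3 to 0.5 kg. Origin: centre of its underside; z up, x and y along its sides. Starts with x within 0.02 rad of the pivot's x, its middle within 3 mm of the fork's home place. Unbraced it turns with the cap; in the fork it can still twist up to about 0.18 rad and shift 4 mm.
- mouth (a point): Centre of the jar's open mouth, 98 mm above the jar's underside on its axis: the top of the round sprung seal disc (28 mm across) once the cap is off. With the cap on, the disc is pressed down 4 mm.
- cap: Round ribbed aluminium cap on the jar, 60 mm across, 26 mm tall, 60 g. Origin: centre of its lower rim; z up. Screwed on, the rim is 72 mm above the shelf, with 12 mm of bare neck (36 mm across) below it, and its x axis lies within 0.1 rad of the jar's x.
- cap_top (a point): Centre of the cap's top, 98 mm above the shelf when screwed on. Lugs hold the cap against a seal spring (14 N): turning takes some 0.1 to 0.35 N m. It is free once 0.65 rad anticlockwise (from above) of the jar's x; stop by 1.2, where the next lug blocks it. Then the seal pushes it up to 4 mm and it lifts straight off. Clockwise it only meets a stop.
- shaper_a: Cedar ankle boot shaper, about 230 mm long, 68 mm wide, 78 mm tall: bystander. Origin under its middle, x along its length.
- shaper_b: The other cedar boot shaper, same shape: bystander.
- paperweight: Frosted glass domed paperweight, 72 mm across, 41 mm tall: bystander. Origin at the centre of its underside.
- insert: Flat grey plastic clog insert, about 300 x 75 mm, 10 mm thick with 22 mm edges at its heel: bystander. Origin under its middle, x along its length.
- opener: Flat chrome bottle opener, 123 mm long, 6 mm thick: bystander. Origin under its middle, x along its length.
- tin: Low round metal polish tin, 78 mm across, 26 mm tall: bystander, not the jar. Origin at the centre of its underside.
There are look-alikes about, which are no part of the job. Leave any yellow look-alike of the cap alone.

How it is judged:
On the way, in this order (a step that is already met when the one before it is completed fails the run):
1. the arm is home with its fork round the upright jar, the cap still on and unturned (value of joint swing above 1.24 rad and horizontal distance between jar and fork below 0.009 m and angle between jar's own z axis and vertical below 0.1 rad and angle between the x axis of cap and the x axis of jar, either way round below 0.5 rad and z of cap in the frame of mouth below -0.02 m), for 0.2 s.
2. the cap has been turned free of the lugs while still sitting on the braced jar (value of joint swing above 1.24 rad and horizontal distance between jar and fork below 0.009 m and angle between jar's own z axis and vertical below 0.1 rad and angle between the x axis of cap and the x axis of jar, either way round above 0.6 rad and z of cap in the frame of mouth below -0.008 m), for 0.1 s.
At the end, for the whole second after the job is handed in: Arm above 1.24 rad; jar upright on the shelf, within 9 mm of the fork's middle and 0.3 rad of square; the gripper holds the cap still, level within 0.17 rad, rim 4 to 40 mm above the mouth, within 15 mm of its axis, clear of the jar; bystanders moved under 25 mm (value of joint swing above 1.24 rad and horizontal distance between jar and fork below 0.009 m and angle between jar's own z axis and vertical below 0.1 rad and z of cap in the frame of mouth between 0.004 and 0.04 m and horizontal distance between cap and mouth below 0.015 m and angle between cap's own z axis and vertical below 0.17 rad and contact force between cap and the fingers above 1 N and contact force between cap and jar below 0.05 N and linear speed of cap below 0.03 m/s and height (world z) of jar below 0.01 m and angle between the x axis of jar and the x axis of pivot, either way round below 0.3 rad and distance of each of shaper_a, shaper_b, paperweight, insert, opener, tin from where it was at the start of the episode below 0.025 m); the arm keeps its last pose, push and grip.
It fails at once if the cap was turned too far past the point where it came free (angle between the x axis of cap and the x axis of jar, either way round above 1.45 rad).
It fails at once if the cap was lifted far above the jar (z of cap in the frame of mouth above 0.08 m).
It fails at once if the jar was tipped or lifted (angle between jar's own z axis and vertical above 0.2 rad or height (world z) of jar above 0.012 m).
It fails at once if a bystander was disturbed (distance of any of shaper_a, shaper_b, paperweight, insert, opener, tin from where it was at the start of the episode above 0.025 m).
It also fails if it takes over 53 s, if anything falls off the work surface, if the arm or the gripper's body presses on something with over 40 N, if the wrist force passes 120 N, or if a joint passes its speed limit or range.

### The arm

A 6-joint arm with a two-finger parallel gripper is mounted at the origin on the work surface. World frame = base frame: x ahead of the robot, y to its left, z up, the work surface at z = 0. Lengths are in m, angles in rad, forces in N, time in s.
With the tool pointing down it reaches from about 0.3 to 0.775 m from the base axis. Payload 14.6 kg.
Tool frame: the origin (TCP) lies at the very end of the fingers, on their centre line; the grasp point (between the pads) lies 19 mm behind it; z points along the fingers, y is the line along which they close (so a half turn about z gives the same grasp; the last joint's range is limited). The gripper opens to 94 mm and grips with 3 to 60 N. Pads are 16 mm wide; open, the fingers measure 119 mm over their backs; the gripper's body (75 mm by 177 mm) begins 78 mm behind the grasp point.
Start: joints at [1.057, 0.3, 1.521, -0, 1.321, -0.067], TCP at [0.238, 0.496, 0.205] pointing down, gripper open.
Joint ranges: [-3.03, 3.03], [-0.79, 2.21], [0.23, 2.52], [-1.04, 4.18], [0, 3.07], [-2.55, 2.55]. Speed limits (rad/s): [2.22, 2.22, 2.57, 3.14, 3.14, 3.14].

### API

Orientations are given as [roll, pitch, yaw] about the fixed x, y, z axes, in that order (R = Rz(yaw) Ry(pitch) Rx(roll)).
In Python, from station import telemetry, cams, hand_in, nets gives the robot as it stands.
- The arm moves only by the tool move_arm, never from a script. Its argument "increments" is a list of rows, each a list of 4 numbers: the shift along the tool's x, y, z in m, then the turn about the tool's z in rad. In form: [[tx, ty, tz, roll], ...]. A call has 1 to 20 rows; each row shifts and turns the commanded pose from where the row before left it, along the tool's axes as they then stand; what a row does not reach is not made up. A row lasts 1/8 s, in which the tool goes at most 62.5 mm and 10.7 degrees, less where a joint would pass 70% of its speed; a pose out of reach is approached as far as the arm can. A call is refused whole if a number of a shift passes 0.0625 or a number of a turn 0.188, either way. A call with a gripper value outside its range is refused whole. "grip" is the opening, from 0 (shut) to 1 (fully open), set as the call begins (left out, the last holds). The fingers move at their own pace and stop on an object; "force" is the grip in N (left out, the last holds). Time passes only in rows, so rows that do not move let the fingers close. It gives the time, the measured TCP pose, the force, the opening and the grip force at its end, in the units of the state.
- telemetry.get_obs(): the state, without advancing time (a new reading comes with each control period).
- cams.camera(name): name is "scene" or "top" or "wrist"; returns the picture (420x560x3 uint8, blue, green, red); there is no depth.
- cams.camera_model(name): a dict with "intrinsics" (3x3 intrinsics, pixels), "xyz" and "attitude" of the camera in the world; the wrist camera has in their place "T_tool_cam" (4x4, takes a point from camera to tool coordinates, whose origin is the TCP and whose axes are the flange's). Camera axes: x right, y up, looking along -z (the intrinsics and any distortion apply to the point x, -y, -z); pixel columns grow to the right and rows downward; lengths in m; the calibration is good to about 2 mm. A picture is of the moment at which its call begins: read the wrist's pose just before it. camera_model takes no time and is no camera call.
- hand_in(): hands the job in; it is judged then, once.
Trained networks look in the newest picture that a camera, given by its name, has taken for a name from the list of things; names that differ only in an ending like _2 or _b are one class to them, and where a whole thing is asked for, a point or a joint stands for the part that bears it (a point fixed in the world has none). Each returns a list of dicts, best first, with "conf" (0 to 1); they miss things now and then, are a little off and sometimes report something else, mostly with a low value. They report only what shows in the picture. A call takes as long as a camera call. They do not tell look-alikes from the thing itself.
- nets.search_frame(camera, query): "extent" ([left, top, right, bottom] in pixels, round what is visible of it).
- nets.mark_of(camera, query): "centre" ([column, row] in pixels: a listed point, or the origin of a listed thing).
The state is a dict: "time_s": time; "qpos": joint angles; "joint_vel": joint speeds; "tau": joint torques, N m; "ee_pos": TCP position; "eef_rot": TCP orientation; "force": force on the tool from outside, world axes, zero at the start; "moment": the same for the moment, N m; "grip_width": finger opening in m; "grip_force": force on a finger pad.
Only numpy, scipy, OpenCV 4.12 (cv2) and the standard library are available. Lean on these libraries where they do the work, as an engineer would, in place of code of your own. Each camera call takes 0.05 s, during which the arm holds its last target. There are 200 camera calls.

## Working session

There is one attempt and no reset: what is moved stays moved. The work goes in short steps, Python scripts to look and compute and a tool call to move; the robot and the scene stay as the last step left them, time stands still between calls to the robot, and variables do not carry over. Pictures are saved under pics/ and viewed, at most 10 in all, crops included, and the job is handed in when it is done.

Besides the shell and the picture viewer there is one more tool, called after "Emit:" as name(argument=value, ...), one argument or row to a line, values as JSON. move_arm: Moves the arm, as the interface text tells. Its arguments: {"type":"object","properties":{"increments":{"type":"array"},"grip":{"type":"number"},"force":{"type":"number"}},"required":["increments"]}

```bash
mkdir -p pics; cat > h.py <<'E'
import numpy as np, cv2
from scipy.spatial.transform import Rotation as R
from station import telemetry, cams, hand_in, nets
def cam(name,o=None):
    m=cams.camera_model(name); K=np.array(m["intrinsics"])
    if "T_tool_cam" in m:
        o=o or telemetry.get_obs(); T=np.eye(4);T[:3,:3]=R.from_euler('xyz',o["eef_rot"]).as_matrix();T[:3,3]=o["ee_pos"]
        T=T@np.array(m["T_tool_cam"]); return K,T[:3,3],T[:3,:3],m
    a=np.array(m["attitude"]); A=a if a.shape==(3,3) else (R.from_euler('xyz',a).as_matrix() if a.size==3 else R.from_quat(a).as_matrix())
    return K,np.array(m["xyz"]),A,m
def ray(c,px,z):
    K,p,A,_=c; d=np.linalg.solve(K,[px[0],px[1],1.]); d=A@(d*[1,-1,-1]); return p+d*(z-p[2])/d[2]
def proj(c,X):
    K,p,A,_=c; q=(A.T@(np.array(X)-p))*[1,-1,-1]; u=K@q; return u[:2]/u[2]
E
python3 - <<'E'
from h import *
print(telemetry.get_obs())
for n in ("top","scene"):
    im=cams.camera(n); cv2.imwrite(f"pics/{n}0.png",im); c=cam(n); print(n,c[3])
    for q,z in (("pivot",.062),("peg",.106),("fork",.032),("cap_top",.098),("cap",.072),("jar",0),("tin",0),("paperweight",0)):
        print(q,[(round(d["conf"],2),np.round(d["centre"]),np.round(ray(c,d["centre"],z)[:2],4)) for d in nets.mark_of(n,q)[:3]])
E
```

```text
{'time_s': 0.0, 'qpos': array([ 1.05742032e+00,  3.00455154e-01,  1.52160676e+00, -2.02924345e-05,
        1.32069081e+00, -6.65867929e-02]), 'joint_vel': array([-0.00074517, -0.00066961, -0.00095986, -0.00040982, -0.00014526,
       -0.00045932]), 'tau': array([ 1.72010099e-03, -5.31794930e+01, -3.52750075e+01,  7.09187379e-02,
        2.41974351e-02, -7.66186781e-05]), 'ee_pos': array([0.23750691, 0.49577394, 0.20488421]), 'eef_rot': array([-3.14043384e+00, -5.75769960e-05,  2.69480844e+00]), 'force': array([-0.06042733, -0.51951493,  0.19780103]), 'moment': array([-0.00839402, -0.0199115 , -0.01116647]), 'grip_force': 0.0, 'grip_width': 0.09356665422634172}
top {'intrinsics': array([[408.51093702,   0.        , 277.90740178],
       [  0.        , 408.51093702, 204.16536203],
       [  0.        ,   0.        ,   1.        ]]), 'xyz': array([0.44926299, 0.09838132, 1.10600251]), 'attitude': array([ 0.05742603, -0.01217962, -1.59554001])}
pivot [(0.69, array([293., 141.]), array([0.672 , 0.0416]))]
peg [(0.85, array([262., 166.]), array([0.6003, 0.1224]))]
fork [(0.9, array([242., 
[... 974 characters left out ...]
0.84, array([218., 239.]), array([0.6766, 0.0396]))]
peg [(0.82, array([263., 224.]), array([0.5987, 0.1172]))]
fork [(0.88, array([293., 242.]), array([0.5617, 0.1779]))]
cap_top [(0.88, array([268., 185.]), array([0.5008, 0.0555])), (0.88, array([302., 180.]), array([0.4372, 0.1113])), (0.67, array([262., 135.]), array([ 0.3813, -0.0585]))]
cap [(0.92, array([346., 184.]), array([0.3632, 0.1967])), (0.86, array([330., 202.]), array([0.4345, 0.1973])), (0.71, array([300., 184.]), array([0.4348, 0.1049]))]
jar [(0.84, array([266., 209.]), array([0.5088, 0.054 ]))]
tin [(0.63, array([186., 221.]), array([ 0.6632, -0.0866]))]
paperweight [(0.81, array([222., 179.]), array([ 0.504 , -0.1025]))]
```

View pics/top0.png

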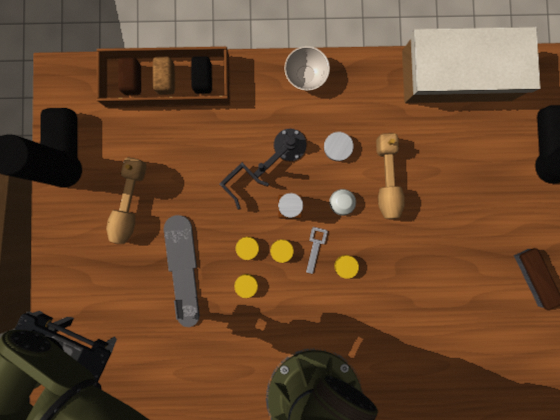

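View pics/scene0.png

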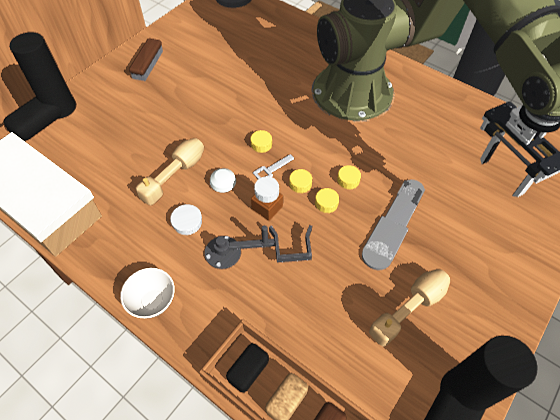

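```bash
python3 - <<'E'
import cv2
a=cv2.imread("pics/top0.png")[110:260,200:360]; b=cv2.imread("pics/scene0.png")[140:290,190:350]
cv2.imwrite("pics/crop0.png",cv2.hconcat([cv2.resize(a,None,fx=2.5,fy=2.5,interpolation=cv2.INTER_CUBIC),cv2.resize(b,None,fx=2.5,fy=2.5,interpolation=cv2.INTER_CUBIC)]))
E
```

```text
(no output)
```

View pics/crop0.png

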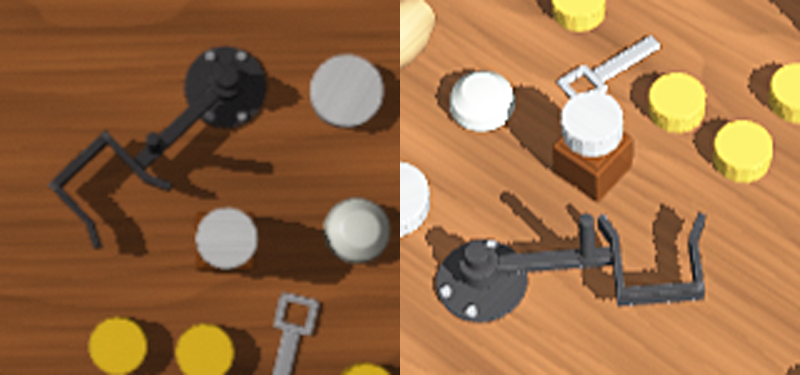

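The cap candidates in the top view are:
- silver disc on the amber jar at (290,205)
- yellow look-alikes at (247,248), (282,251), (246,286) and (346,267)
- tin at (339,146)
- glass dome at (343,202)

I choose (290,205): the crop shows it is silver and ribbed on the square amber jar, about 170 mm from the pivot post at (291,143). The peg is at (262,166) and the fork opens towards the jar.

Emit:
move_arm(
  increments=[
    [0, 0, 0, 0.135],
    [0, 0, 0, 0.135],
    [0, 0, 0, 0.135],
    [-0.052, 0.0024, 0, 0],
    [-0.052, 0.0024, 0, 0],
    [-0.052, 0.0024, 0, 0],
    [-0.052, 0.0024, 0, 0],
    [-0.052, 0.0024, 0, 0],
    [-0.052, 0.0024, 0, 0],
    [-0.052, 0.0024, 0, 0],
    [-0.052, 0.0024, 0, 0],
    [-0.052, 0.0024, 0, 0],
    [-0.052, 0.0024, 0, 0],
    [0, 0, 0, 0],
    [0, 0, 0, 0],
  ],
  grip=0.5,
)

```text
time_s: 2.78
ee_pos: [0.5979, 0.1208, 0.2052]
eef_rot: [-3.141, -0.0, 2.29]
force: [-0.7, 0.0, 0.5]
grip_width: 0.0474
grip_force: 0.0
```

```bash
python3 - <<'E'
from h import *
o=telemetry.get_obs(); print(o["ee_pos"],o["eef_rot"],o["time_s"],o["grip_width"],o["force"])
c=cam("wrist",o); im=cams.camera("wrist"); cv2.imwrite("pics/w1.png",im)
for q,z in (("pivot",.062),("peg",.106),("fork",.032),("cap_top",.098),("jar",0)):
    print(q,[(round(d["conf"],2),np.round(d["centre"]),np.round(ray(c,d["centre"],z)[:2],4)) for d in nets.mark_of("wrist",q)[:3]])
E
```

```text
[0.5978908  0.12076968 0.20522776] [-3.14124923e+00 -4.08528398e-04  2.28959358e+00] 2.775 0.04736329309910857 [-0.70165342  0.02168306  0.50837802]
pivot [(0.75, array([282., 282.]), array([0.673 , 0.0509]))]
peg [(0.84, array([283., 205.]), array([0.6036, 0.1299]))]
fork []
cap_top [(0.91, array([168.,  46.]), array([0.4311, 0.1697])), (0.82, array([112., 105.]), array([0.4217, 0.095 ])), (0.65, array([  4., 187.]), array([ 0.3846, -0.0404]))]
jar [(0.65, array([188., 182.]), array([0.5069, 0.0533])), (0.21, array([169., 190.]), array([0.4943, 0.0291]))]
```

View pics/w1.png

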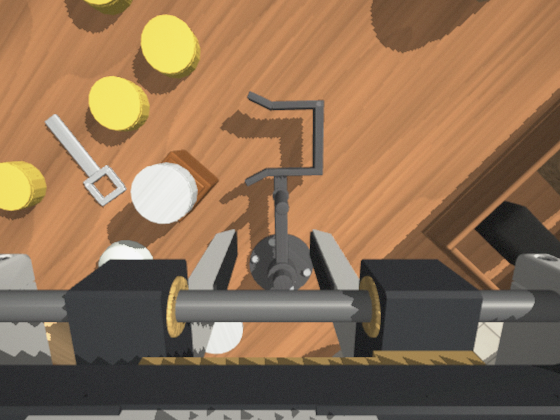

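The wrist view shows the peg top at about (283,205), lying between the open fingers (x 237 to 313). The arm runs to the pivot at (282,280) and the jar cap is at (165,193). I'll go down over the peg.

Emit:
move_arm(
  increments=[
    [-0.002, 0.002, 0.03, 0],
    [-0.002, 0.002, 0.03, 0],
    [0, 0, 0.03, 0],
    [0, 0, 0.03, 0],
    [0, 0, 0.025, 0],
    [0, 0, 0, 0],
  ],
)

```text
time_s: 3.82
ee_pos: [0.6028, 0.1203, 0.059]
eef_rot: [-3.139, -0.002, 2.29]
force: [0.3, 0.3, -0.3]
grip_width: 0.0466
grip_force: 0.0
```

Emit:
move_arm(
  increments=[
    [0, 0, 0, 0],
    [0, 0, 0, 0],
    [0, 0, 0, 0],
    [0, 0, 0, 0],
    [0, 0, 0, 0],
    [0, 0, 0, 0],
  ],
  grip=0.0,
  force=10,
)

```text
time_s: 4.58
ee_pos: [0.6044, 0.1205, 0.0613]
eef_rot: [3.14, 0.001, 2.29]
force: [2.5, 3.5, 5.8]
grip_width: 0.0139
grip_force: 10.0
```

Emit:
move_arm(
  increments=[
    [-0.0003, -0.0084, 0, -0.08],
    [-0.0003, -0.0084, 0, -0.08],
    [-0.0003, -0.0084, 0, -0.08],
    [-0.0003, -0.0084, 0, -0.08],
  ],
)

```text
time_s: 5.08
ee_pos: [0.5841, 0.0938, 0.0614]
eef_rot: [3.139, 0.005, 2.612]
force: [13.2, -1.3, 0.6]
grip_width: 0.0139
grip_force: 10.0
```

Emit:
move_arm(
  increments=[
    [-0.0003, -0.0084, 0, -0.08],
    [-0.0003, -0.0084, 0, -0.08],
    [-0.0003, -0.0084, 0, -0.08],
    [-0.0003, -0.0084, 0, -0.08],
  ],
)

```text
time_s: 5.58
ee_pos: [0.5719, 0.0631, 0.0614]
eef_rot: [3.14, 0.005, 2.932]
force: [12.2, 2.9, -0.2]
grip_width: 0.0138
grip_force: 10.0
```

Emit:
move_arm(
  increments=[
    [-0.0001, -0.0042, 0, -0.04],
    [-0.0001, -0.0042, 0, -0.04],
    [-0.0001, -0.003, 0, -0.03],
    [0, 0, 0, 0],
  ],
)

```text
time_s: 6.08
ee_pos: [0.5702, 0.0517, 0.0613]
eef_rot: [3.141, 0.005, 3.04]
force: [11.6, -0.1, 0.1]
grip_width: 0.0139
grip_force: 10.0
```

```bash
python3 - <<'E'
from h import *
ims=[]
for n in ("top","scene"):
    im=cams.camera(n); c=cam(n); p=proj(c,[.504,.055,.06]).astype(int); ims.append(cv2.resize(im[p[1]-60:p[1]+60,p[0]-60:p[0]+60],None,fx=3.3,fy=3.3,interpolation=cv2.INTER_CUBIC))
    for q,z in (("fork",.032),("cap_top",.098),("jar",0)):
        print(n,q,[(round(d["conf"],2),np.round(d["centre"]),np.round(ray(c,d["centre"],z)[:2],4)) for d in nets.mark_of(n,q)[:3]])
cv2.imwrite("pics/c2.png",cv2.hconcat(ims))
E
```

```text
top fork []
top cap_top [(0.96, array([245., 286.]), array([0.3098, 0.1702])), (0.7, array([248., 251.]), array([0.3926, 0.1599])), (0.6, array([347., 266.]), array([ 0.3496, -0.0804]))]
top jar []
scene fork [(0.74, array([266., 201.]), array([0.5054, 0.0513]))]
scene cap_top [(0.96, array([351., 173.]), array([0.3461, 0.1958])), (0.86, array([326., 198.]), array([0.4466, 0.1895])), (0.77, array([301., 178.]), array([0.4324, 0.1063]))]
scene jar [(0.45, array([268., 205.]), array([0.4969, 0.0515]))]
```

View pics/c2.png

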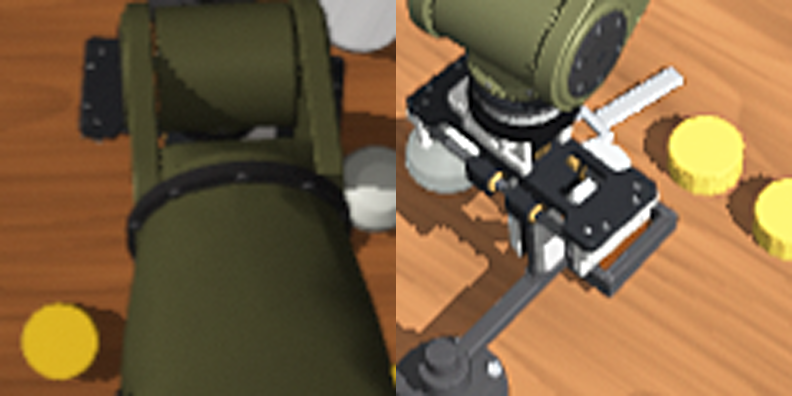

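The scene view shows the fork wrapped around the jar. The stop has not been felt yet, so I'll push on in small steps.

Emit:
move_arm(
  increments=[
    [0, -0.002, 0, -0.02],
    [0, -0.002, 0, 0],
    [0, 0, 0, 0],
  ],
)

```text
time_s: 6.85
ee_pos: [0.5701, 0.0501, 0.0613]
eef_rot: [3.138, 0.005, 3.06]
force: [15.0, 18.6, -2.4]
grip_width: 0.0152
grip_force: 10.0
```

Emit:
move_arm(
  increments=[
    [0, -0.002, 0, 0],
    [0, -0.001, 0, 0],
    [0, 0, 0, 0],
  ],
)

```text
time_s: 7.22
ee_pos: [0.5698, 0.0473, 0.0613]
eef_rot: [3.138, 0.006, 3.06]
force: [14.6, 19.6, -2.9]
grip_width: 0.0219
grip_force: 10.0
```

Stop reached: 19 N resisting. Release, rise, and check from above.

Emit:
move_arm(
  increments=[
    [0, 0.003, 0, 0],
    [0, 0, 0, 0],
    [0, 0, 0, 0],
    [0, 0, 0, 0],
    [0, 0, -0.03, 0],
    [0, 0, -0.04, 0],
    [0, 0, -0.04, 0],
    [0.03, 0, -0.02, 0],
    [0, 0, 0, 0],
    [0, 0, 0, 0],
  ],
  grip=0.45,
)

```text
time_s: 8.48
ee_pos: [0.5383, 0.0504, 0.1899]
eef_rot: [-3.142, -0.0, 3.06]
force: [0.5, -1.2, -1.1]
grip_width: 0.0423
grip_force: 0.0
```

```bash
python3 - <<'E'
from h import *
o=telemetry.get_obs(); print(o["ee_pos"],o["eef_rot"],o["time_s"],o["qpos"][5])
for n in ("wrist","scene"):
    c=cam(n,o); im=cams.camera(n); cv2.imwrite(f"pics/{n}3.png",im)
    for q,z in (("pivot",.062),("peg",.106),("fork",.032),("cap_top",.098),("jar",0)):
        print(n,q,[(round(d["conf"],2),np.round(d["centre"]),np.round(ray(c,d["centre"],z)[:2],4)) for d in nets.mark_of(n,q)[:3]])
E
```

```text
[0.53827732 0.05036754 0.18990989] [-3.14151368e+00 -4.53934553e-04  3.05962139e+00] 8.475 -1.4632519895930238
wrist pivot []
wrist peg [(0.69, array([276., 241.]), array([0.5676, 0.0519]))]
wrist fork []
wrist cap_top [(0.89, array([121.,  23.]), array([ 0.3692, -0.0616])), (0.88, array([274., 175.]), array([0.5057, 0.0545])), (0.87, array([372.,  60.]), array([0.4144, 0.146 ]))]
wrist jar []
scene pivot [(0.8, array([218., 241.]), array([0.681, 0.045])), (0.36, array([268., 208.]), array([0.5364, 0.0817]))]
scene peg [(0.62, array([249., 199.]), array([0.565 , 0.0462]))]
scene fork [(0.62, array([270., 200.]), array([0.4979, 0.0575])), (0.4, array([249., 201.]), array([0.5337, 0.0172]))]
scene cap_top [(0.93, array([304., 177.]), array([0.4286, 0.1103])), (0.8, array([327., 197.]), array([0.4427, 0.1898])), (0.64, array([352., 172.]), array([0.3423, 0.1966]))]
scene jar [(0.66, array([266., 208.]), array([0.5052, 0.0519]))]
```

View pics/wrist3.png

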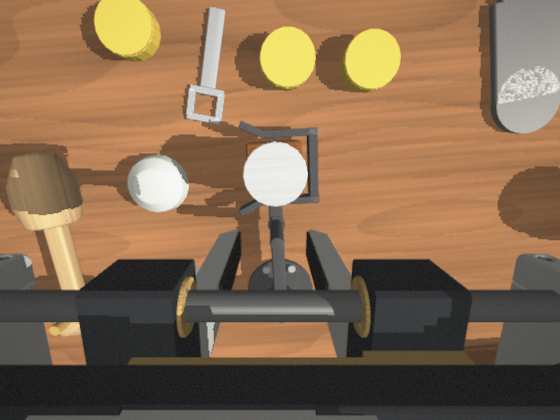

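The wrist view shows the fork closed round the jar with its back at column 312 and prongs at rows 132 and 200. The cap is centred at (274,175) and nothing else has moved. Next I'll align over the cap and descend.

Emit:
move_arm(
  increments=[
    [0, 0, 0, 0.133],
    [0, 0, 0, 0.133],
    [0, 0, 0, 0.134],
    [0.016, -0.006, 0, 0],
    [0.0164, -0.006, 0, 0],
    [0, 0, 0, 0],
    [0, 0, 0.04, 0],
    [0, 0, 0.04, 0],
    [0, 0, 0.03, 0],
    [0, 0, 0.012, 0],
    [0, 0, 0, 0],
  ],
  grip=0.85,
)

```text
time_s: 10.45
ee_pos: [0.5041, 0.0548, 0.0684]
eef_rot: [-3.141, -0.0, 2.66]
force: [-0.4, 0.4, 0.5]
grip_width: 0.0801
grip_force: 0.0
```

Emit:
move_arm(
  increments=[
    [0, 0, 0, 0],
    [0, 0, 0, 0],
    [0, 0, 0, 0],
    [0, 0, 0, 0],
    [0, 0, 0, 0],
  ],
  grip=0,
  force=15,
)

```text
time_s: 11.08
ee_pos: [0.5044, 0.0551, 0.0692]
eef_rot: [3.141, 0.001, 2.66]
force: [0.6, 3.4, 5.1]
grip_width: 0.0604
grip_force: 15.0
```

Emit:
move_arm(
  increments=[
    [0, 0, 0, 0],
    [0, 0, 0, 0],
    [0, 0, 0, -0.08],
    [0, 0, 0, -0.08],
    [0, 0, 0, -0.08],
    [0, 0, 0, -0.08],
    [0, 0, 0, -0.08],
    [0, 0, 0, 0],
  ],
  force=40,
)

```text
time_s: 12.08
ee_pos: [0.5044, 0.0548, 0.0693]
eef_rot: [-3.141, 0.002, 3.061]
force: [-0.9, -0.3, 8.0]
grip_width: 0.0601
grip_force: 40.0
```

```bash
python3 - <<'E'
from h import *
o=telemetry.get_obs(); print({k:np.round(o[k],3) for k in ("ee_pos","eef_rot","force","moment","grip_width")})
E
```

```text
{'ee_pos': array([0.504, 0.055, 0.069]), 'eef_rot': array([-3.141e+00,  2.000e-03,  3.061e+00]), 'force': array([-0.866, -0.269,  8.014]), 'moment': array([-0.111,  0.051,  0.146]), 'grip_width': np.float64(0.06)}
```

Emit:
move_arm(
  increments=[
    [0, 0, 0, -0.08],
    [0, 0, 0, -0.08],
    [0, 0, 0, -0.08],
  ],
)

```text
time_s: 12.45
ee_pos: [0.5045, 0.0548, 0.0695]
eef_rot: [-3.141, 0.002, -2.981]
force: [-0.7, 0.1, 12.0]
grip_width: 0.0601
grip_force: 40.0
```

```bash
python3 - <<'E'
from h import *
o=telemetry.get_obs(); print({k:np.round(o[k],3) for k in ("ee_pos","eef_rot","force","moment","grip_width")})
E
```

```text
{'ee_pos': array([0.505, 0.055, 0.069]), 'eef_rot': array([-3.141e+00,  2.000e-03, -2.981e+00]), 'force': array([-0.688,  0.105, 11.954]), 'moment': array([-0.03 ,  0.162, -0.124]), 'grip_width': np.float64(0.06)}
```

Emit:
move_arm(
  increments=[
    [0, 0, 0, -0.07],
    [0, 0, 0, -0.07],
  ],
)

```text
time_s: 12.7
ee_pos: [0.5047, 0.0548, 0.0698]
eef_rot: [-3.141, 0.002, -2.841]
force: [-0.5, 0.1, 11.9]
grip_width: 0.0599
grip_force: 40.0
```

```bash
python3 - <<'E'
from h import *
o=telemetry.get_obs(); print({k:np.round(o[k],3) for k in ("ee_pos","eef_rot","force","moment","grip_width")})
im=cams.camera("scene"); p=proj(cam("scene",o),[.504,.055,.06]).astype(int)
cv2.imwrite("pics/c4.png",cv2.resize(im[p[1]-60:p[1]+60,p[0]-60:p[0]+60],None,fx=4,fy=4,interpolation=cv2.INTER_CUBIC))
im=cams.camera("wrist");cv2.imwrite("pics/w4.png",im)
E
```

```text
{'ee_pos': array([0.505, 0.055, 0.07 ]), 'eef_rot': array([-3.141e+00,  2.000e-03, -2.841e+00]), 'force': array([-0.487,  0.135, 11.881]), 'moment': array([ 0.039,  0.061, -0.059]), 'grip_width': np.float64(0.06)}
```

View pics/w4.png

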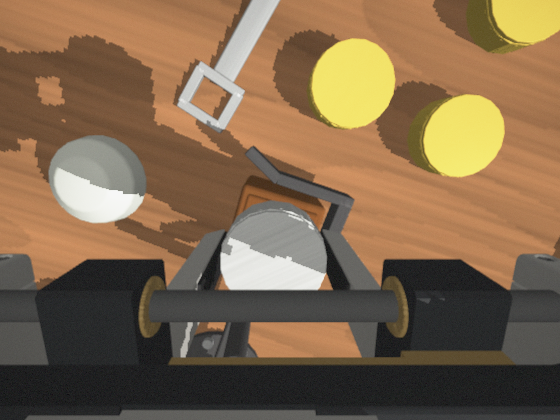

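The cap is centred in the fingers and the jar's near edge, (247,182) to (325,205), runs parallel to the fork prong. The jar has hardly twisted and the torque has dropped. I'll turn a little more for margin, then lift slowly.

Emit:
move_arm(
  increments=[
    [0, 0, 0, -0.06],
    [0, 0, 0, -0.06],
    [0, 0, 0, 0],
    [0, 0, 0, 0],
  ],
)

```text
time_s: 13.3
ee_pos: [0.5048, 0.0548, 0.0698]
eef_rot: [-3.14, 0.002, -2.723]
force: [-0.7, -0.5, 11.9]
grip_width: 0.0599
grip_force: 40.0
```

```bash
python3 - <<'E'
from h import *
o=telemetry.get_obs(); print({k:np.round(o[k],3) for k in ("ee_pos","eef_rot","force","moment","grip_width")})
E
```

```text
{'ee_pos': array([0.505, 0.055, 0.07 ]), 'eef_rot': array([-3.140e+00,  2.000e-03, -2.723e+00]), 'force': array([-0.654, -0.522, 11.882]), 'moment': array([0.013, 0.103, 0.087]), 'grip_width': np.float64(0.06)}
```

Emit:
move_arm(
  increments=[
    [0, 0, -0.002, 0],
    [0, 0, -0.002, 0],
    [0, 0, 0, 0],
  ],
)

```text
time_s: 13.68
ee_pos: [0.5043, 0.0548, 0.073]
eef_rot: [-3.141, 0.001, -2.723]
force: [1.3, -0.2, 5.7]
grip_width: 0.0602
grip_force: 40.0
```

Emit:
move_arm(
  increments=[
    [0, 0, -0.002, 0],
    [0, 0, -0.002, 0],
    [0, 0, -0.002, 0],
    [0, 0, 0, 0],
  ],
)

```text
time_s: 14.18
ee_pos: [0.5038, 0.0549, 0.0785]
eef_rot: [-3.142, -0.0, -2.723]
force: [0.8, 0.1, -0.8]
grip_width: 0.0599
grip_force: 40.0
```

Only the cap's weight is on the wrist now, so it is free. I'll lift it clear.

Emit:
move_arm(
  increments=[
    [0, 0, -0.005, 0],
    [0, 0, -0.005, 0],
    [0, 0, -0.005, 0],
    [0, 0, -0.005, 0],
    [0, 0, -0.005, 0],
    [0, 0, -0.005, 0],
    [0, 0, -0.005, 0],
    [0, 0, 0, 0],
    [0, 0, 0, 0],
    [0, 0, 0, 0],
    [0, 0, 0, 0],
  ],
)

```text
time_s: 15.55
ee_pos: [0.5038, 0.0549, 0.1133]
eef_rot: [3.141, -0.0, -2.723]
force: [0.2, -1.1, -1.2]
grip_width: 0.0602
grip_force: 40.0
```

```bash
python3 - <<'E'
from h import *
o=telemetry.get_obs(); c=cam("scene",o); im=cams.camera("scene"); p=proj(c,[.504,.055,.08]).astype(int)
for X in ([.504,.055,.098],[.504,.055,.116],[.504,.055,.142]): print((proj(c,X)-p+60)*4)
a=cv2.resize(im[p[1]-60:p[1]+60,p[0]-60:p[0]+60],None,fx=3.3,fy=3.3,interpolation=cv2.INTER_CUBIC)
w=cams.camera("wrist"); cv2.imwrite("pics/c5.png",cv2.hconcat([a,w[0:396,100:500]]))
E
```

```text
[240.91384268 224.19644179]
[240.53312432 206.80282379]
[239.96523836 180.85820824]
```

View pics/c5.png

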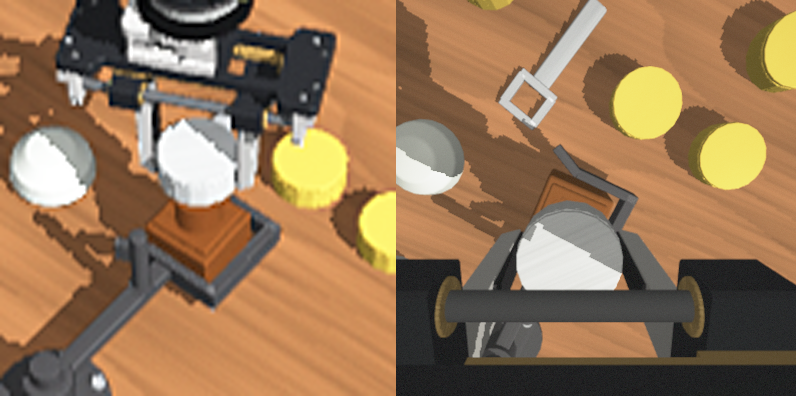

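The cap hangs level above the bare neck, and the jar stands in the closed fork with the bystanders unmoved. Handing in.

```bash
python3 -c "
from station import hand_in
print(hand_in())"
```

```text
the job is handed in; nothing more can be done
None
```

I swung the arm home round the jar, turned the cap about 0.9 rad to free it, and handed in with it gripped level about 18 mm above the mouth; the hand-in gave no verdict.

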